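# Point out the sample and its two reagents in order of use

## Task

A colleague is about to prepare a test and wants to be shown what to take from the three tubes and three bottles laid out at the front of the desk, in order of use: point at the sample tube with the purple cap, then at the reagent bottle with the blue cap, then at the white reagent bottle with the red cap. For each, bring the fingertips right over it, a few centimetres above, and stay there for about two seconds; finish still pointing at the red-capped bottle. Touch and move nothing at all, and do not point at the brown bottle or the other two tubes: pass well above those.

Things in the scene. Friction and masses are not known exactly. Their poses are not given: they have to be found in the camera images.
- blue_bottle_top (a point): Pale blue reagent bottle with a blue cap, standing upright near the front of the desk, 49 mm across the body and 96 mm tall with its cap (cap about 27 mm wide). The point is the centre of the top of the cap, 96 mm above the desk; z is up.
- red_bottle_top (a point): White reagent bottle with a red cap, standing upright near the front of the desk, 67 mm across the body and 126 mm tall with its cap (cap about 33 mm wide). The point is the centre of the top of the cap, 126 mm above the desk; z is up.
- amber_bottle_top (a point): Brown reagent bottle with a black cap, not wanted, standing upright near the front of the desk, 59 mm across the body and 109 mm tall with its cap (cap about 30 mm wide). The point is the centre of the top of the cap, 109 mm above the desk; z is up. The three bottles stand in a row, in any order, left of the tubes.
- purple_tube_mid (a point): White sample tube with a purple screw cap, lying flat near the front of the desk, its cap end roughly away from the robot, 94 mm long, 18 to 20 mm thick. The point is the middle of the tube, 9 mm above the desk; y runs along the tube, with the cap at -y, and z is up. The three tubes lie side by side, in any order, to the right of the bottles.
- red_tube_mid (a point): White sample tube with a red screw cap, lying flat near the front of the desk, its cap end roughly away from the robot, 94 mm long, 18 to 20 mm thick. The point is the middle of the tube, 9 mm above the desk; y runs along the tube, with the cap at -y, and z is up. Not wanted.
- yellow_tube_mid (a point): White sample tube with a yellow screw cap, lying flat near the front of the desk, its cap end roughly away from the robot, 94 mm long, 18 to 20 mm thick. The point is the middle of the tube, 9 mm above the desk; y runs along the tube, with the cap at -y, and z is up. Not wanted.
Not all that is in view belongs to the job. Leave any turquoise look-alike of the part that bears amber_bottle_top alone.

How it is judged:
By the outcome, as a careful person would: the job done as asked, in the order asked, and still so for the second after the job is handed in, with the robot touching nothing.
It also fails if it takes over 56 s, if anything falls off the work surface, if the arm or the gripper's body presses on something with over 40 N, if the wrist force passes 120 N, or if a joint passes its speed limit or range.

## Robot

A 6-joint arm with a two-finger parallel gripper is mounted at the origin on a cart in front of the work surface, level with it; the furniture and walls round the work are solid. World frame = base frame: x ahead of the robot, y to its left, z up, the work surface at z = 0. Lengths are in mm, angles in rad, forces in N, time in s.
With the tool pointing down it reaches from about 275 to 1000 mm from the base axis. Payload 8.4 kg.
Tool frame: the origin (TCP) lies on the centre line of the jaws, within the pads' length; the fingertips stand r.tip_reach ahead of it and the grasp point (between the pads) lies 3 mm ahead of it (r.tip_reach is the distance from the TCP to the fingertips, in mm); z points along the fingers, y is the direction in which the jaws open and shut (so a half turn about z gives the same grasp; the last joint's range is limited). The gripper opens to 85 mm and grips with 20 to 120 N. Pads are 22 mm wide; open, the fingers measure 114 mm over their backs; the gripper's body (76 mm by 85 mm) begins 54 mm behind the grasp point. The pads swing forward as they close: fully open they stand 13 mm farther back than shut.
Start: joints at [1.309, 0.353, 1.633, -0, 1.155, -0.002], TCP at [160.553, 604.029, 253.281] pointing down, gripper open.
Joint ranges: [-2.63, 2.63], [-0.92, 2.1], [0.06, 2.66], [-1.3, 4.44], [0, 2.69], [-3.02, 3.02]. Speed limits (rad/s): [2.22, 2.22, 2.79, 3.14, 3.14, 3.14].

## Interface

Orientations are given as [roll, pitch, yaw] about the fixed x, y, z axes, in that order (R = Rz(yaw) Ry(pitch) Rx(roll)).
In Python, from rig import sense, optics, r, nets gives the robot as it stands. The module is installed in compiled form; this text tells all that it offers.
- The arm moves only by the tool carry_out, never from a script. Its argument "increments" is a list that holds one entry, the list of rows, each a list of 6 numbers: the shift along the tool's x, y, z normalised to -1 to 1, where 1 is 40 cm, then the turn, a rotation vector about the tool's x, y, z normalised to -1 to 1, where 1 is 60 degrees. A call has 1 to 5 rows; each row is the pose to reach, as a shift and turn from the pose commanded when the call began, along the tool's axes at that moment; what a row does not reach only later rows make up. A row lasts 1/12 s, in which the tool goes at most 41.7 mm and 7.16 degrees, less where a joint would pass 70% of its speed; a pose out of reach is approached as far as the arm can. A call with a number of a shift or a turn outside -1 to 1 is refused whole. A call with a gripper value outside its range is refused whole. "hand" is the closure, from 0 (fully open) to 1 (shut), set as the call begins (left out, the last holds). The fingers move at their own pace and stop on an object; "squeeze" is the grip in N (left out, the last holds). Time passes only in rows, so rows that repeat a pose let the fingers close. It gives the time, the measured TCP pose, the force and the opening at its end, in the units of the state.
- sense(): the state, without advancing time (a new reading comes with each control period).
- optics.grab_frame(name): name is "scene" or "side" or "wrist"; returns a dict with "img" (384x512x3 uint8, red, green, blue), "range_z" (384x512 float32, mm along the optical axis (not along the pixel's ray), 0 where there is no reading), "fov_y" (degrees; the focal length in pixels is half the picture's height over the tangent of half this angle, whatever the lens; pixels are square), "cx", "cy" (the principal point, pixels), "R" (3x3) and "t" (3): a world point X has camera coordinates R X + t. Camera axes: x right, y down, z forward; pixel columns grow to the right and rows downward; lengths in mm; the calibration is good to about 2 mm. The wrist camera is an equidistant fisheye: a pixel r from the principal point sees the ray r / f radians off the axis. A picture is of the moment at which its call begins.
- r.sign_off(): hands the job in, once; it reports no verdict.
Trained networks look in the newest picture that a camera, given by its name, has taken for a name from the list of things; names that differ only in an ending like _2 or _b are one class to them, and where a whole thing is asked for, a point or a joint stands for the part that bears it (a point fixed in the world has none). Each returns a list of dicts, best first, with "confidence" (0 to 1); they miss things now and then, are a little off and sometimes report something else, mostly with a low value. They report only what shows in the picture. A call takes as long as a camera call. They do not tell look-alikes from the thing itself.
- nets.trace(target, camera): "mask" (384x512 bool, what is visible of it).
- nets.tip_of(target, camera): "point" ([x, y, z] in mm, in world coordinates, good to about 4 mm: a listed point, or the origin of a listed thing).
The state is a dict: "clock": time; "qpos": joint angles; "qvel": joint speeds; "joint_efforts": joint torques, N m; "eef_pos": TCP position; "tcp_rot": TCP orientation; "contact_force": force on the tool from outside, world axes, zero at the start; "wrist_torque": the same for the moment, N m; "opening": opening from 0.0 (shut) to 1.0 (fully open).
Only numpy, scipy, OpenCV 4.12 (cv2) and the standard library are available. Lean on these libraries where they do the work, as an engineer would, in place of code of your own. Each camera call takes 0.05 s, during which the arm holds its last target.

## Working session

There is one attempt and no reset: what is moved stays moved. The work goes in short steps, Python scripts to look and compute and a tool call to move; the robot and the scene stay as the last step left them, time stands still between calls to the robot, and variables do not carry over. Pictures are saved under pics/ and viewed, and the job is handed in when it is done.

Besides the shell and the picture viewer there is one more tool, called after ">>>" by a JSON object that holds its "name" and its "arguments", one argument or row to a line. carry_out: Moves the arm, as the interface text tells. Its arguments: {"type":"object","properties":{"increments":{"type":"array","items":{"type":"array","items":{"type":"array","items":{"type":"number","minimum":-1,"maximum":1}}}},"hand":{"type":"number"},"squeeze":{"type":"number"}},"required":["increments"]}

```bash
mkdir -p pics; ls; python3 - <<'E'
from rig import sense, optics, r, nets
import cv2
print(sense()); print(r.tip_reach)
for c in ["scene","side","wrist"]:
    f=optics.grab_frame(c); cv2.imwrite(f"pics/{c}0.png",f["img"][:,:,::-1])
    for n in ["blue_bottle_top","red_bottle_top","amber_bottle_top","purple_tube_mid","red_tube_mid","yellow_tube_mid"]:
        print(c,n,[(d["point"],round(d["confidence"],2)) for d in nets.tip_of(n,c)])
E
```

```text
pics
{'clock': 0.0, 'qpos': array([ 1.30859609e+00,  3.53651823e-01,  1.63413490e+00,  3.00039196e-05,
        1.15522596e+00, -2.37062888e-03]), 'qvel': array([ 0.00012465, -0.00072118, -0.00108276,  0.00021157,  0.00170882,
        0.00060888]), 'joint_efforts': array([ 4.32937741e-04, -6.05246902e+01, -3.42071164e+01,  1.17306822e-04,
        9.28144902e-03, -5.56058495e-06]), 'eef_pos': array([160.42836105, 603.58910337, 252.55904832]), 'tcp_rot': array([-3.14017269e+00, -3.07992246e-05,  2.88175090e+00]), 'contact_force': array([ 0.71502807,  0.53611476, -0.27646988]), 'wrist_torque': array([ 0.05325721, -0.03089853,  0.03247503]), 'opening': 1.0003141491714613}
22.0
scene blue_bottle_top [([579.5, 24.7, 96.9], 0.88)]
scene red_bottle_top [([529.1, 161.8, 128.5], 0.78)]
scene amber_bottle_top [([662.6, -306.8, 111.0], 0.63)]
scene purple_tube_mid [([554.6, -327.5, 11.2], 0.52)]
scene red_tube_mid [([561.3, -392.0, 7.7], 0.68)]
scene yellow_tube_mid [([579.4, -243.5, 8.5], 0.46)]
side blue_bottle_top [([580.1, 28.9, 97.4], 0.84)]
side red_bottle_top [([529.1, 162.0, 127.4], 0.79), ([556.9, -394.7, 9.9], 0.43)]
side amber_bottle_top [([592.0, -94.6, 112.6], 0.73), ([669.2, -176.6, 107.1], 0.68), ([664.8, -304.9, 112.3], 0.67)]
side purple_tube_mid []
side red_tube_mid [([560.8, -393.0, 7.6], 0.84)]
side yellow_tube_mid [([579.5, -241.9, 11.2], 0.62)]
wrist blue_bottle_top []
wrist red_bottle_top []
wrist amber_bottle_top []
wrist purple_tube_mid []
wrist red_tube_mid []
wrist yellow_tube_mid [([581.1, -238.6, 7.4], 0.39)]
```

View pics/scene0.png

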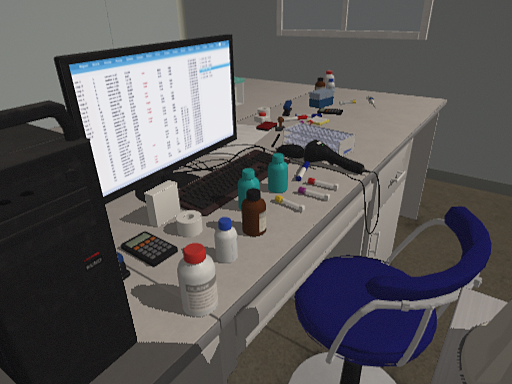

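View pics/side0.png

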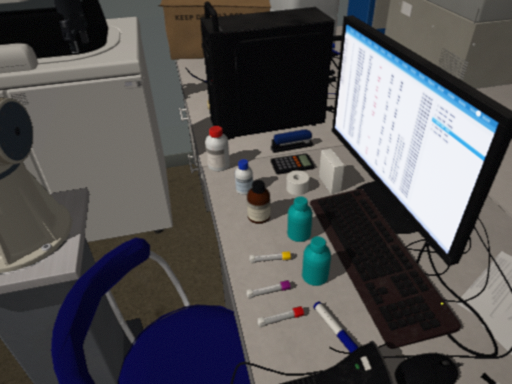

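View pics/wrist0.png

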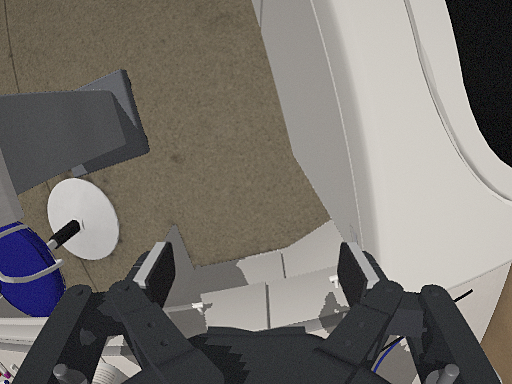

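The scene view shows the red-capped white bottle at (198,280), the blue-capped bottle at (226,240) and the brown bottle at (255,212). The turquoise look-alikes are at (249,190) and (278,173). The tubes are yellow (290,204), purple (313,194) and red (322,184). Things that could be taken for a wanted one:
- **Purple tube:** the red-capped tube (322,184) or the yellow one (290,204).
- **Red-capped bottle:** the small red-capped bottle far back (330,75).
- **Blue-capped bottle:** the blue marker (302,172).

Next I'll check this with a close crop and the depth data.

```bash
cat > h.py <<'E'
import numpy as np
def cloud(f):
    d=f["range_z"]; H,W=d.shape; fl=H/2/np.tan(np.radians(f["fov_y"]/2))
    u,v=np.meshgrid(np.arange(W),np.arange(H))
    P=np.stack([(u-f["cx"])/fl*d,(v-f["cy"])/fl*d,d],-1)
    X=(P-np.array(f["t"]))@np.array(f["R"])
    X[d<=0]=np.nan
    return X
E
python3 - <<'E'
from rig import optics,nets,sense
from h import *
import cv2
ims=[];G={}
for c,box in [("scene",(150,150,350,320)),("side",(190,115,390,345))]:
    f=optics.grab_frame(c);X=cloud(f);im=f["img"].copy()
    hsv=cv2.cvtColor(im,cv2.COLOR_RGB2HSV)
    for n in ["blue_bottle_top","red_bottle_top","amber_bottle_top","purple_tube_mid","red_tube_mid","yellow_tube_mid"]:
        for m in nets.trace(n,c)[:3]:
            k=m["mask"]; p=X[k];p=p[np.isfinite(p[:,0])]
            v,u=np.nonzero(k); print(c,n,round(m["confidence"],2),"px",u.mean().round(),v.mean().round(),"med",np.nanmedian(p,0).round(),"lo",np.percentile(p,3,0).round(),"hi",np.percentile(p,97,0).round())
    # height grid
    ok=np.isfinite(X[...,0])&(X[...,0]>100)&(X[...,0]<1000)&(abs(X[...,1])<700)&(X[...,2]>15)
    for x,y,z in X[ok]: 
        k=(int(x//100),int(y//100)); G[k]=max(G.get(k,0),z)
    a,b,cc,d=box; cv2.imwrite(f"pics/crop_{c}.png",cv2.resize(im[b:d,a:cc,::-1],None,fx=2.6,fy=2.6,interpolation=cv2.INTER_CUBIC))
print("rows x 100.. ; cols y from 600 down")
for i in range(1,10): print(i*100,[int(G.get((i,j),0)) for j in range(6,-8,-1)])
print(sense()["clock"])
E
```

```text
scene blue_bottle_top 0.9 px 226.0 242.0 med [567.  41.  53.] lo [555.  19.   5.] hi [589.  53.  95.]
scene red_bottle_top 0.64 px 197.0 282.0 med [512. 182.  73.] lo [496. 146.   0.] hi [548. 198. 125.]
scene amber_bottle_top 0.76 px 246.0 184.0 med [ 665. -160.   78.] lo [ 642. -190.   14.] hi [ 690. -146.  107.]
scene amber_bottle_top 0.76 px 277.0 175.0 med [ 651. -290.   55.] lo [ 635. -318.    3.] hi [ 681. -278.  107.]
scene amber_bottle_top 0.62 px 253.0 214.0 med [578. -73.  59.] lo [562. -98.   5.] hi [606. -61. 107.]
scene purple_tube_mid 0.73 px 312.0 193.0 med [ 561. -320.   11.] lo [ 509. -332.   -2.] hi [ 598. -314.   18.]
scene purple_tube_mid 0.7 px 197.0 281.0 med [512. 182.  76.] lo [496. 152.   8.] hi [542. 198. 125.]
scene red_tube_mid 0.65 px 323.0 184.0 med [ 556. -390.   11.] lo [ 515. -397.    3.] hi [ 600. -384.   17.]
scene red_tube_mid 0.49 px 197.0 281.0 med [512. 182.  76.] lo [496. 149.   7.] hi [541. 198. 125.]
scene yellow_tube_mid 0.58 px 287.0 203.0 med [ 591. -234.   12.] lo [ 537. -259.   -1.] hi [ 624. -227.   17.]
side blue_bottle_top 0.92 px 24
[... 702 characters left out ...]
 [ 601. -387.   20.]
side yellow_tube_mid 0.68 px 269.0 257.0 med [ 576. -242.   15.] lo [ 536. -252.    7.] hi [ 618. -232.   20.]
rows x 100.. ; cols y from 600 down
100 [389, 400, 0, 0, 0, 0, 352, 359, 0, 0, 0, 0, 0, 0]
200 [146, 0, 0, 0, 0, 0, 0, 0, 0, 0, 0, 0, 0, 0]
300 [144, 0, 0, 0, 0, 0, 0, 0, 0, 0, 0, 0, 0, 0]
400 [0, 0, 0, 0, 0, 98, 0, 0, 0, 0, 0, 0, 26, 0]
500 [0, 27, 402, 403, 396, 129, 98, 111, 110, 20, 22, 21, 53, 65]
600 [0, 0, 351, 352, 352, 17, 51, 110, 111, 110, 112, 23, 75, 66]
700 [0, 0, 352, 353, 352, 55, 92, 92, 23, 23, 24, 23, 41, 66]
800 [0, 0, 353, 352, 351, 412, 412, 412, 412, 413, 412, 411, 35, 69]
900 [0, 0, 352, 352, 351, 0, 0, 411, 412, 412, 412, 411, 0, 0]
1.75
```

View pics/crop_scene.png

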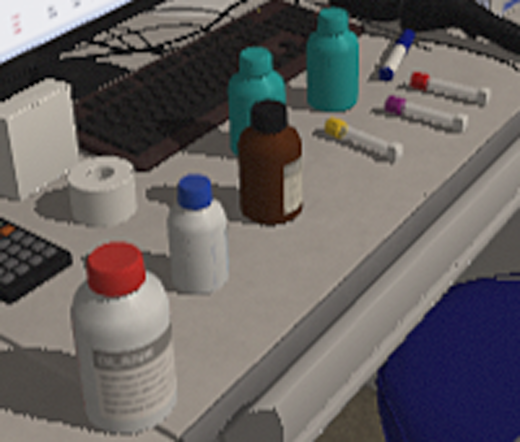

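View pics/crop_side.png

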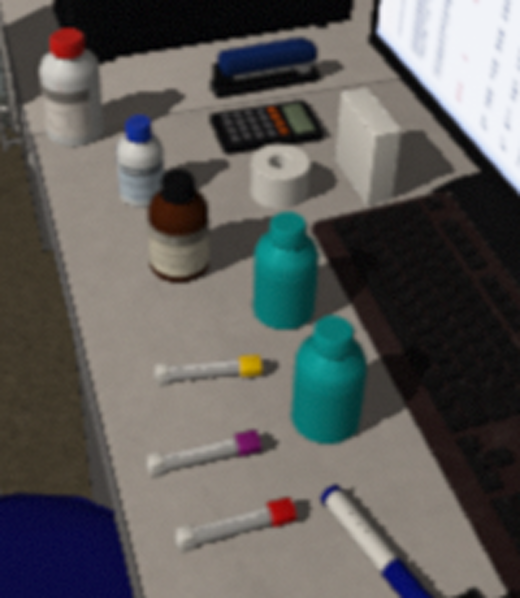

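The crops confirm the choices: purple cap is the middle tube, blue cap is the middle-sized pale bottle, and red cap is the large white bottle. The PC tower stands next to the red-capped bottle, so I'll get its edges first.

```bash
python3 - <<'E'
from rig import optics,sense
from h import *
for c in ["scene","side"]:
    X=cloud(optics.grab_frame(c)).reshape(-1,3)
    k=(X[:,0]>300)&(X[:,0]<1000)&(X[:,1]>185)&(X[:,1]<600)&(X[:,2]>60)&(X[:,2]<450)
    for lo,hi in [(60,150),(150,250),(250,340),(340,450)]:
        p=X[k&(X[:,2]>=lo)&(X[:,2]<hi)]
        if len(p)>5: print(c,lo,len(p),np.percentile(p,[1,5,50,99],0).round().tolist())
    # gaps in box around red bottle
    k=(X[:,0]>0)&(X[:,0]<500)&(abs(X[:,1])<600)&(X[:,2]>30)&(np.hypot(X[:,0],X[:,1])>230)
    p=X[k]; print(len(p), np.percentile(p,[1,50,99],0).round().tolist() if len(p) else'')
    # caps
    k=(np.hypot(X[:,0]-529,X[:,1]-162)<40)&(X[:,2]>110); print("redcap",X[k].min(0).round(),X[k].max(0).round())
    k=(np.hypot(X[:,0]-580,X[:,1]-27)<40)&(X[:,2]>85); print("bluecap",X[k].min(0).round(),X[k].max(0).round())
    k=(np.hypot(X[:,0]-555,X[:,1]+327)<60)&(abs(X[:,1]+327)<25)&(X[:,2]>9)&(X[:,2]<25); print("purp",X[k].min(0).round(),X[k].max(0).round())
E
```

```text
scene 60 7098 [[508.0, 187.0, 61.0], [530.0, 196.0, 65.0], [547.0, 378.0, 104.0], [613.0, 443.0, 149.0]]
scene 150 8564 [[543.0, 292.0, 151.0], [544.0, 300.0, 155.0], [546.0, 376.0, 200.0], [552.0, 441.0, 249.0]]
scene 250 7931 [[539.0, 291.0, 251.0], [541.0, 298.0, 255.0], [545.0, 359.0, 295.0], [551.0, 417.0, 339.0]]
scene 340 4551 [[546.0, 292.0, 341.0], [547.0, 297.0, 343.0], [564.0, 333.0, 350.0], [692.0, 388.0, 400.0]]
367 [[495.0, 151.0, 31.0], [497.0, 169.0, 62.0], [500.0, 182.0, 93.0]]
redcap [510. 147. 110.] [545. 185. 127.]
bluecap [564.  17.  85.] [590.  43.  97.]
purp [ 507. -330.    9.] [ 599. -312.   18.]
side 60 3046 [[542.0, 285.0, 61.0], [546.0, 287.0, 64.0], [715.0, 295.0, 107.0], [916.0, 403.0, 149.0]]
side 150 3991 [[542.0, 285.0, 151.0], [547.0, 287.0, 155.0], [720.0, 295.0, 202.0], [945.0, 402.0, 249.0]]
side 250 4139 [[540.0, 285.0, 251.0], [546.0, 287.0, 255.0], [713.0, 295.0, 297.0], [930.0, 400.0, 339.0]]
side 340 2576 [[545.0, 287.0, 341.0], [556.0, 292.0, 343.0], [707.0, 345.0, 350.0], [911.0, 446.0, 401.0]]
892 [[125.0, 147.0, 39.0], [153.0, 566.0, 341.0], [499.0, 596.0, 400.0]]
redcap [508. 144. 111.] [544. 182. 129.]
bluecap [563.  14.  85.] [588.  40.  98.]
purp [ 505. -335.    9.] [ 597. -316.   24.]
```

The tower starts at x≥540, y≥285, so I'll swing round inside it. First I'll shut the fingers and square the tool to the world axes: yaw 2.882 to π, a -14.9° turn about tool z.

>>> {"name": "carry_out", "arguments": {
  "increments": [
    [[0,0,0,0,0,-0.1],[0,0,0,0,0,-0.2],[0,0,0,0,0,-0.248],[0,0,0,0,0,-0.248]]
  ],
  "hand": 1
}}

```text
clock: 2.18
eef_pos: [160.5, 604.0, 253.3]
tcp_rot: [3.142, -0.0, -3.139]
contact_force: [-0.4, -0.2, 0.3]
opening: 0.455
```

>>> {"name": "carry_out", "arguments": {
  "increments": [
    [[-0.04,-0.094,0,0,0,0],[-0.08,-0.188,0,0,0,0],[-0.12,-0.28,0,0,0,0],[-0.16,-0.37,0,0,0,0],[-0.2,-0.46,0,0,0,0]]
  ]
}}

```text
clock: 2.6
eef_pos: [240.8, 418.3, 253.3]
tcp_rot: [3.141, 0.0, 3.14]
contact_force: [2.0, -0.9, 0.1]
opening: 0.0
```

>>> {"name": "carry_out", "arguments": {
  "increments": [
    [[-0.04,-0.094,0,0,0,0],[-0.08,-0.188,0,0,0,0],[-0.12,-0.28,0,0,0,0],[-0.16,-0.37,0,0,0,0],[-0.2,-0.46,0,0,0,0]]
  ]
}}

```text
clock: 3.02
eef_pos: [320.8, 234.3, 253.6]
tcp_rot: [3.141, 0.001, 3.14]
contact_force: [1.1, -0.3, 0.1]
opening: -0.004
```

>>> {"name": "carry_out", "arguments": {
  "increments": [
    [[-0.02,-0.1,0,0,0,0],[-0.04,-0.2,0,0,0,0],[-0.06,-0.3,0,0,0,0],[-0.08,-0.4,0,0,0,0],[-0.1,-0.5,0,0,0,0]]
  ]
}}

```text
clock: 3.43
eef_pos: [360.5, 34.1, 253.7]
tcp_rot: [3.141, 0.001, 3.139]
contact_force: [1.1, 1.0, -0.2]
opening: -0.001
```

>>> {"name": "carry_out", "arguments": {
  "increments": [
    [[-0.02,-0.1,0,0,0,0],[-0.04,-0.2,0,0,0,0],[-0.06,-0.3,0,0,0,0],[-0.08,-0.4,0,0,0,0],[-0.1,-0.5,0,0,0,0]]
  ]
}}

```text
clock: 3.85
eef_pos: [400.4, -166.3, 253.6]
tcp_rot: [-3.141, 0.001, 3.139]
contact_force: [2.0, -0.1, 0.1]
opening: 0.0
```

>>> {"name": "carry_out", "arguments": {
  "increments": [
    [[-0.02,-0.09,0,0,0,0],[-0.04,-0.18,0,0,0,0],[-0.06,-0.27,0,0,0,0],[-0.08,-0.36,0,0,0,0],[-0.1,-0.405,0,0,0,0]]
  ]
}}

```text
clock: 4.27
eef_pos: [440.7, -329.9, 253.4]
tcp_rot: [-3.14, 0.001, 3.137]
contact_force: [-0.7, 0.7, 0.3]
opening: 0.001
```

>>> {"name": "carry_out", "arguments": {
  "increments": [
    [[-0.1,0,0,0,0,0],[-0.2,0,0,0,0,0],[-0.284,0,0,0,0,0],[-0.284,0,0.1,0,0,0],[-0.284,0,0.2,0,0,0]]
  ]
}}

```text
clock: 4.68
eef_pos: [557.8, -326.9, 174.5]
tcp_rot: [-3.138, 0.006, 3.141]
contact_force: [-0.8, 1.1, -1.3]
opening: 0.004
```

>>> {"name": "carry_out", "arguments": {
  "increments": [
    [[0,0,0.07,0,0,0],[0,0,0.14,0,0,0],[0,0,0.16,0,0,0],[0,0,0.16,0,0,0]]
  ]
}}

```text
clock: 5.02
eef_pos: [552.7, -325.2, 106.9]
tcp_rot: [3.139, -0.004, 3.14]
contact_force: [-0.1, 1.1, -0.5]
opening: 0.001
```

```bash
cat > look.py <<'E'
from rig import optics,nets,sense,r
from h import *
import cv2,sys
tag,name=sys.argv[1],sys.argv[2]
s=sense(); print(s["clock"],s["eef_pos"].round(1),r.tip_reach)
ims=[]
for c in ["scene","side","wrist"]:
    f=optics.grab_frame(c); ims.append(f)
    print(c,[(d["point"],round(d["confidence"],2)) for d in nets.tip_of(name,c)][:3])
f=ims[0];a=f["img"];b=ims[1]["img"]
cv2.imwrite(f"pics/{tag}.png",cv2.resize(np.hstack([a[100:340,150:400],b[100:340,150:400]]),(800,384))[:,:,::-1])
cv2.imwrite(f"pics/{tag}w.png",ims[2]["img"][:,:,::-1])
E
python3 look.py p1 purple_tube_mid
```

```text
5.0167 [ 552.7 -325.2  106.9] 22.0
scene [([551.8, -326.8, 9.5], 0.47)]
side [([555.7, -324.5, 6.8], 0.52)]
wrist [([552.6, -327.2, 5.7], 0.72)]
```

View pics/p1.png

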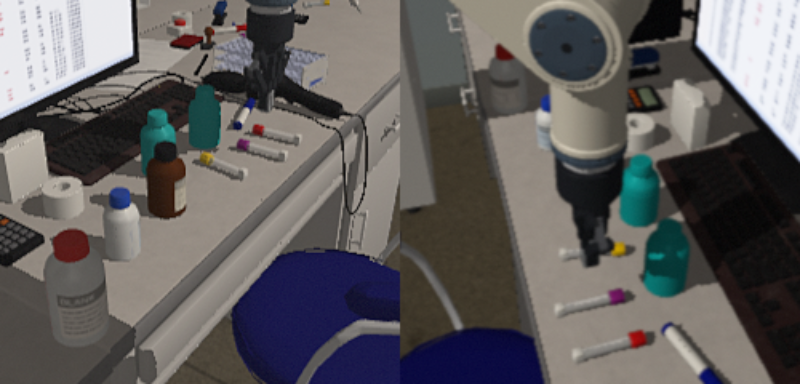

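View pics/p1w.png

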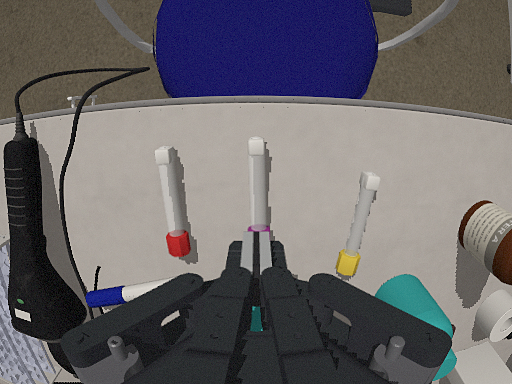

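The wrist view shows the shut fingers in line with the purple-capped tube at (258,190), with the red tube at (172,205) and the yellow at (360,225) to the sides. The networks agree with the target within 3 mm. Before going lower I'll measure the real tip height from depth.

```bash
python3 - <<'E'
from rig import optics,sense
from h import *
for c in ["scene","side"]:
    X=cloud(optics.grab_frame(c)).reshape(-1,3)
    k=(np.hypot(X[:,0]-554,X[:,1]+326)<60)&(X[:,2]>35)&(X[:,2]<115)
    p=X[k];p=p[np.argsort(p[:,2])][:12];print(c,p.round().tolist())
print(sense()["eef_pos"],sense()["clock"])
E
```

```text
scene [[559.0, -319.0, 88.0], [557.0, -320.0, 88.0], [553.0, -319.0, 89.0], [551.0, -320.0, 90.0], [560.0, -321.0, 90.0], [544.0, -331.0, 90.0], [547.0, -319.0, 91.0], [562.0, -318.0, 91.0], [544.0, -319.0, 92.0], [556.0, -318.0, 92.0], [566.0, -319.0, 92.0], [544.0, -325.0, 92.0]]
side [[555.0, -331.0, 89.0], [543.0, -330.0, 91.0], [563.0, -332.0, 93.0], [542.0, -319.0, 94.0], [542.0, -328.0, 95.0], [545.0, -332.0, 95.0], [563.0, -331.0, 95.0], [544.0, -335.0, 96.0], [550.0, -336.0, 96.0], [560.0, -337.0, 97.0], [551.0, -338.0, 97.0], [542.0, -320.0, 97.0]]
[ 554.68889669 -326.40069891  110.72091542] 5.4167
```

The tip stands 22 mm ahead of the TCP, as stated. I'll lower 36 mm, leaving about 33 mm over the tube, and stay there.

>>> {"name": "carry_out", "arguments": {
  "increments": [
    [[0,0,0.04,0,0,0],[0,0,0.08,0,0,0],[0,0,0.09,0,0,0],[0,0,0.09,0,0,0],[0,0,0.09,0,0,0]]
  ]
}}

```text
clock: 5.83
eef_pos: [554.2, -326.1, 73.8]
tcp_rot: [-3.141, 0.0, 3.141]
contact_force: [-0.2, -0.6, 0.3]
opening: 0.003
```

>>> {"name": "carry_out", "arguments": {
  "increments": [
    [[0,0,0,0,0,0],[0,0,0,0,0,0],[0,0,0,0,0,0],[0,0,0,0,0,0],[0,0,0,0,0,0]]
  ]
}}

```text
clock: 6.25
eef_pos: [554.2, -326.1, 73.6]
tcp_rot: [-3.141, 0.0, 3.141]
contact_force: [-0.8, 1.0, 0.5]
opening: 0.001
```

>>> {"name": "carry_out", "arguments": {
  "increments": [
    [[0,0,0,0,0,0],[0,0,0,0,0,0],[0,0,0,0,0,0],[0,0,0,0,0,0],[0,0,0,0,0,0]]
  ]
}}

```text
clock: 6.67
eef_pos: [554.0, -326.0, 73.2]
tcp_rot: [3.142, -0.0, 3.142]
contact_force: [-0.2, 0.2, -0.1]
opening: 0.001
```

>>> {"name": "carry_out", "arguments": {
  "increments": [
    [[0,0,0,0,0,0],[0,0,0,0,0,0],[0,0,0,0,0,0],[0,0,0,0,0,0],[0,0,0,0,0,0]]
  ]
}}

```text
clock: 7.08
eef_pos: [554.1, -326.0, 73.3]
tcp_rot: [3.142, -0.0, 3.142]
contact_force: [0.5, 0.0, -0.2]
opening: 0.003
```

>>> {"name": "carry_out", "arguments": {
  "increments": [
    [[0,0,0,0,0,0],[0,0,0,0,0,0],[0,0,0,0,0,0],[0,0,0,0,0,0],[0,0,0,0,0,0]]
  ]
}}

```text
clock: 7.5
eef_pos: [554.1, -326.0, 73.3]
tcp_rot: [-3.142, 0.0, 3.142]
contact_force: [-0.1, -0.2, 0.2]
opening: 0.003
```

>>> {"name": "carry_out", "arguments": {
  "increments": [
    [[0,0,0,0,0,0],[0,0,0,0,0,0],[0,0,0,0,0,0],[0,0,0,0,0,0],[0,0,0,0,0,0]]
  ]
}}

```text
clock: 7.92
eef_pos: [554.1, -326.0, 73.3]
tcp_rot: [-3.142, -0.0, 3.142]
contact_force: [0.0, 0.5, -0.4]
opening: -0.002
```

>>> {"name": "carry_out", "arguments": {
  "increments": [
    [[0,0,0,0,0,0],[0,0,0,0,0,0],[0,0,0,0,0,0]]
  ]
}}

```text
clock: 8.17
eef_pos: [554.0, -326.0, 73.3]
tcp_rot: [-3.142, -0.0, 3.141]
contact_force: [0.6, 0.4, 1.0]
opening: 0.002
```

Held for 2.3 s. Next I'll lift, draw back toward the base so I don't cross the yellow tube or brown bottle, and go across to the blue cap.

>>> {"name": "carry_out", "arguments": {
  "increments": [
    [[0,0,-0.1,0,0,0],[0,0,-0.2,0,0,0],[0,0,-0.3,0,0,0],[0,0,-0.4,0,0,0],[0,0,-0.45,0,0,0]]
  ]
}}

```text
clock: 8.58
eef_pos: [555.5, -326.9, 258.8]
tcp_rot: [-3.138, 0.005, 3.142]
contact_force: [0.6, -1.3, 0.1]
opening: 0.003
```

>>> {"name": "carry_out", "arguments": {
  "increments": [
    [[0.09,0,0,0,0,0],[0.18,0,0,0,0,0],[0.27,0,0,0,0,0],[0.335,0,0,0,0,0],[0.335,0.08,0,0,0,0]]
  ]
}}

```text
clock: 9.0
eef_pos: [416.0, -297.0, 253.4]
tcp_rot: [-3.14, -0.001, 3.137]
contact_force: [1.2, 0.8, -0.4]
opening: -0.002
```

>>> {"name": "carry_out", "arguments": {
  "increments": [
    [[0,0.09,0,0,0,0],[0,0.18,0,0,0,0],[0,0.27,0,0,0,0],[0,0.36,0,0,0,0],[0,0.45,0,0,0,0]]
  ]
}}

```text
clock: 9.42
eef_pos: [419.7, -112.5, 253.5]
tcp_rot: [-3.141, 0.001, 3.141]
contact_force: [0.4, 1.0, 0.6]
opening: 0.001
```

>>> {"name": "carry_out", "arguments": {
  "increments": [
    [[0,0.09,0,0,0,0],[0,0.18,0,0,0,0],[0,0.27,0,0,0,0],[0,0.353,0,0,0,0],[0,0.353,0,0,0,0]]
  ]
}}

```text
clock: 9.83
eef_pos: [419.9, 31.6, 253.6]
tcp_rot: [3.14, 0.001, -3.138]
contact_force: [0.7, -0.5, -1.2]
opening: 0.001
```

>>> {"name": "carry_out", "arguments": {
  "increments": [
    [[-0.1,0,0,0,0,0],[-0.2,0,0,0,0,0],[-0.3,0,0,0,0,0],[-0.398,0,0,0,0,0],[-0.398,0,0,0,0,0]]
  ]
}}

```text
clock: 10.25
eef_pos: [585.6, 26.8, 253.0]
tcp_rot: [-3.141, 0.004, 3.141]
contact_force: [-0.8, 0.5, 0.4]
opening: -0.007
```

```bash
python3 look.py b1 blue_bottle_top
```

```text
10.25 [585.6  26.8 253. ] 22.0
scene [([578.8, 24.5, 95.9], 0.75)]
side [([577.5, 29.3, 98.0], 0.95)]
wrist [([579.7, 27.5, 93.5], 0.82)]
```

View pics/b1.png

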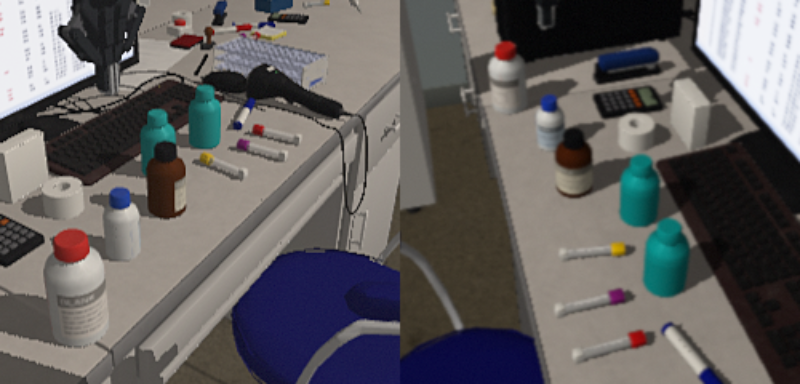

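View pics/b1w.png

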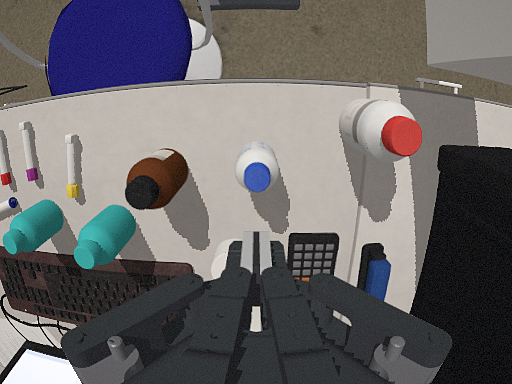

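The wrist view shows the blue cap at (257,177), in line with the fingers. The brown bottle is at (157,180) and the red cap at (402,136). The networks put the cap at about (579,27), so I'm over it. I'll lower 100 mm so the tips stand about 35 mm above the cap.

>>> {"name": "carry_out", "arguments": {
  "increments": [
    [[0,0,0.08,0,0,0],[0,0,0.16,0,0,0],[0,0,0.22,0,0,0],[0,0,0.25,0,0,0],[0,0,0.25,0,0,0]]
  ]
}}

```text
clock: 10.97
eef_pos: [577.1, 27.1, 151.2]
tcp_rot: [-3.141, -0.004, 3.142]
contact_force: [-1.0, -0.6, -0.4]
opening: 0.002
```

>>> {"name": "carry_out", "arguments": {
  "increments": [
    [[0,0,0,0,0,0],[0,0,0,0,0,0],[0,0,0,0,0,0],[0,0,0,0,0,0],[0,0,0,0,0,0]]
  ]
}}

```text
clock: 11.38
eef_pos: [579.9, 27.2, 154.4]
tcp_rot: [3.142, 0.002, 3.141]
contact_force: [0.3, 0.5, -0.8]
opening: 0.002
```

>>> {"name": "carry_out", "arguments": {
  "increments": [
    [[0,0,0,0,0,0],[0,0,0,0,0,0],[0,0,0,0,0,0],[0,0,0,0,0,0],[0,0,0,0,0,0]]
  ]
}}

```text
clock: 11.8
eef_pos: [579.3, 27.2, 153.2]
tcp_rot: [-3.142, -0.0, 3.141]
contact_force: [0.4, 0.6, 0.6]
opening: 0.001
```

>>> {"name": "carry_out", "arguments": {
  "increments": [
    [[0,0,0,0,0,0],[0,0,0,0,0,0],[0,0,0,0,0,0],[0,0,0,0,0,0],[0,0,0,0,0,0]]
  ]
}}

```text
clock: 12.22
eef_pos: [579.3, 27.2, 153.2]
tcp_rot: [-3.142, -0.0, 3.142]
contact_force: [-0.1, 0.9, -1.2]
opening: 0.002
```

>>> {"name": "carry_out", "arguments": {
  "increments": [
    [[0,0,0,0,0,0],[0,0,0,0,0,0],[0,0,0,0,0,0],[0,0,0,0,0,0],[0,0,0,0,0,0]]
  ]
}}

```text
clock: 12.63
eef_pos: [579.3, 27.2, 153.3]
tcp_rot: [-3.142, 0.0, 3.142]
contact_force: [-0.2, 0.5, -0.0]
opening: 0.002
```

>>> {"name": "carry_out", "arguments": {
  "increments": [
    [[0,0,0,0,0,0],[0,0,0,0,0,0],[0,0,0,0,0,0],[0,0,0,0,0,0],[0,0,0,0,0,0]]
  ]
}}

```text
clock: 13.05
eef_pos: [579.3, 27.2, 153.3]
tcp_rot: [-3.142, -0.0, 3.141]
contact_force: [-0.0, 0.2, -0.3]
opening: 0.004
```

>>> {"name": "carry_out", "arguments": {
  "increments": [
    [[0,0,0,0,0,0],[0,0,0,0,0,0],[0,0,0,0,0,0]]
  ]
}}

```text
clock: 13.3
eef_pos: [579.3, 27.2, 153.3]
tcp_rot: [-3.142, -0.0, 3.141]
contact_force: [-0.4, 1.3, -0.7]
opening: 0.001
```

>>> {"name": "carry_out", "arguments": {
  "increments": [
    [[0,0,-0.1,0,0,0],[0,0,-0.2,0,0,0],[0,0,-0.25,0,0,0],[0.09,0.03,-0.25,0,0,0],[0.18,0.06,-0.25,0,0,0]]
  ]
}}

```text
clock: 13.72
eef_pos: [508.5, 51.2, 254.9]
tcp_rot: [3.141, 0.004, 3.14]
contact_force: [-0.1, 1.3, 0.3]
opening: 0.004
```

>>> {"name": "carry_out", "arguments": {
  "increments": [
    [[0,0.09,0,0,0,0],[0,0.18,0,0,0,0],[0,0.278,0,0,0,0],[-0.052,0.278,0,0,0,0],[-0.052,0.278,0,0,0,0]]
  ]
}}

```text
clock: 14.13
eef_pos: [530.2, 164.8, 253.7]
tcp_rot: [3.141, 0.003, -3.138]
contact_force: [0.1, -0.6, 1.1]
opening: 0.001
```

```bash
python3 look.py r1 red_bottle_top
```

```text
14.1333 [530.2 164.8 253.7] 22.0
scene [([528.7, 163.9, 125.6], 0.66)]
side [([529.2, 160.7, 126.9], 0.76)]
wrist [([530.2, 165.4, 126.9], 0.7)]
```

View pics/r1w.png

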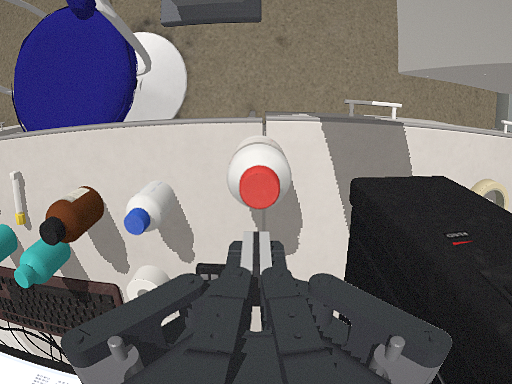

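The wrist view shows the red cap at (260,187), in line with the fingers, and the networks put it at about (529,163). I'll lower 70 mm and stay.

>>> {"name": "carry_out", "arguments": {
  "increments": [
    [[0,0,0.06,0,0,0],[0,0,0.12,0,0,0],[0,0,0.16,0,0,0],[0,0,0.175,0,0,0],[0,0,0.175,0,0,0]]
  ]
}}

```text
clock: 14.85
eef_pos: [527.1, 161.5, 182.0]
tcp_rot: [-3.141, -0.003, 3.141]
contact_force: [-0.1, -0.3, 0.4]
opening: -0.0
```

>>> {"name": "carry_out", "arguments": {
  "increments": [
    [[0,0,0,0,0,0],[0,0,0,0,0,0],[0,0,0,0,0,0],[0,0,0,0,0,0],[0,0,0,0,0,0]]
  ]
}}

```text
clock: 15.27
eef_pos: [528.4, 162.5, 184.0]
tcp_rot: [3.141, 0.001, 3.142]
contact_force: [0.3, -0.5, -0.2]
opening: -0.0
```

>>> {"name": "carry_out", "arguments": {
  "increments": [
    [[0,0,0,0,0,0],[0,0,0,0,0,0],[0,0,0,0,0,0],[0,0,0,0,0,0],[0,0,0,0,0,0]]
  ]
}}

```text
clock: 15.68
eef_pos: [528.1, 162.4, 183.2]
tcp_rot: [-3.142, -0.0, 3.142]
contact_force: [0.7, -0.0, -0.1]
opening: 0.002
```

>>> {"name": "carry_out", "arguments": {
  "increments": [
    [[0,0,0,0,0,0],[0,0,0,0,0,0],[0,0,0,0,0,0],[0,0,0,0,0,0],[0,0,0,0,0,0]]
  ]
}}

```text
clock: 16.1
eef_pos: [528.1, 162.4, 183.3]
tcp_rot: [-3.142, -0.0, 3.142]
contact_force: [-0.8, -0.1, -0.0]
opening: 0.001
```

>>> {"name": "carry_out", "arguments": {
  "increments": [
    [[0,0,0,0,0,0],[0,0,0,0,0,0],[0,0,0,0,0,0],[0,0,0,0,0,0],[0,0,0,0,0,0]]
  ]
}}

```text
clock: 16.52
eef_pos: [528.1, 162.4, 183.3]
tcp_rot: [-3.142, -0.0, 3.141]
contact_force: [-0.2, -1.2, -0.0]
opening: -0.002
```

>>> {"name": "carry_out", "arguments": {
  "increments": [
    [[0,0,0,0,0,0],[0,0,0,0,0,0],[0,0,0,0,0,0],[0,0,0,0,0,0],[0,0,0,0,0,0]]
  ]
}}

```text
clock: 16.93
eef_pos: [528.1, 162.4, 183.3]
tcp_rot: [-3.142, 0.0, 3.142]
contact_force: [0.6, -0.9, -0.4]
opening: 0.002
```

>>> {"name": "carry_out", "arguments": {
  "increments": [
    [[0,0,0,0,0,0],[0,0,0,0,0,0],[0,0,0,0,0,0]]
  ]
}}

```text
clock: 17.18
eef_pos: [528.1, 162.4, 183.3]
tcp_rot: [3.142, 0.0, 3.141]
contact_force: [0.2, -0.6, -0.6]
opening: -0.001
```

```bash
python3 look.py r2 red_bottle_top
```

```text
17.1833 [528.1 162.4 183.3] 22.0
scene [([527.8, 160.7, 129.7], 0.62)]
side [([525.8, 160.0, 127.6], 0.7)]
wrist [([529.9, 166.4, 129.7], 0.62)]
```

View pics/r2.png

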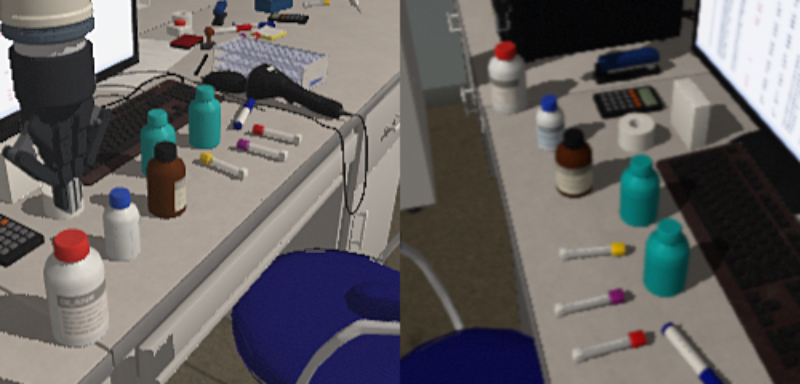

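The side crop doesn't show the gripper, so I'll view that picture in full before handing in.

```bash
python3 - <<'E'
from rig import optics,sense
from h import *
import cv2
f=optics.grab_frame("side"); cv2.imwrite("pics/s3.png",f["img"][:,:,::-1])
for c in ["scene","side"]:
    g=optics.grab_frame(c);X=cloud(g).reshape(-1,3)
    k=(np.hypot(X[:,0]-528,X[:,1]-162)<30)&(X[:,2]>140)&(X[:,2]<190)
    p=X[k];print(c,len(p),p[np.argsort(p[:,2])][:6].round().tolist())
    p=np.array([528,162,161.]); q=np.array(g["R"])@p+np.array(g["t"]);fl=192/np.tan(np.radians(g["fov_y"]/2));print(q[:2]/q[2]*fl+[g["cx"],g["cy"]])
print(sense()["clock"],sense()["eef_pos"])
E
```

```text
scene 248 [[526.0, 169.0, 160.0], [533.0, 169.0, 161.0], [524.0, 169.0, 161.0], [529.0, 171.0, 161.0], [534.0, 170.0, 162.0], [518.0, 168.0, 162.0]]
[193.17277354 230.00880716]
side 70 [[518.0, 157.0, 162.0], [527.0, 160.0, 162.0], [532.0, 158.0, 163.0], [529.0, 159.0, 163.0], [521.0, 158.0, 164.0], [535.0, 159.0, 165.0]]
[214.46493425 118.09129349]
17.6333 [528.08446023 162.39584113 183.27387396]
```

View pics/s3.png

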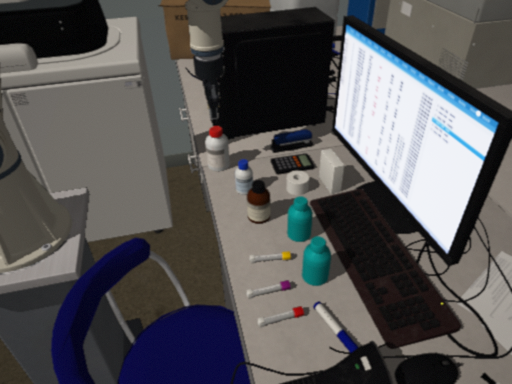

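The full side view shows the fingertips at about (214,120), right above the red cap at (216,132); in the crop the dark gripper was lost against the tower. Both depth images put the tips at z of about 161, roughly 35 mm above the cap. Every object is where it was at the start.

```bash
python3 -c "
from rig import r,sense
print(r.sign_off()); print(sense()['clock'],sense()['eef_pos'])"
```

```text
the job is handed in; nothing more can be done
None
the job is handed in; nothing more can be done
```

I pointed at the purple-capped tube, then the blue-capped bottle, then the red-capped white bottle, with the fingers shut. The job is handed in, with the arm still pointing at the red-capped bottle.

| Target | Fingertip height above it | Time held |
|---|---|---|
| Purple-capped tube | about 33 mm | about 2.3 s |
| Blue-capped bottle | about 35 mm | about 2.3 s |
| Red-capped bottle | about 35 mm | about 2.8 s up to hand-in |

- **Route:** between targets I lifted to about 230 mm at the fingertips. On the long crossing I also drew back toward the robot, so the arm never passed over the brown bottle, the turquoise look-alikes or the other two tubes at low height.
- **Last checks:** depth from both fixed cameras put the fingertips at about (528, 162, 161) mm, over the red cap. The last pictures show every object where it started. The force readings never rose above about 2 N, and the job took 17.6 s.
- **Disagreements:** the networks' three readings of the red cap spread by about 4 mm in x and 6 mm in y. The first close crop of the side view seemed to show no gripper, but the full picture showed it in place.

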